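Log a dried test plate at the code reader

TASK

Log the dried test plate lying on the teal mat: on the reader's key box press the white key (lamp), then the blue key (new record), then the green key (read), each fully down, one at a time, and never the red one. Then pick up the plate that has the frosted, notched end, gripping it by its clear end with the fingers off the frosted end, and finish while still holding it steady and level in front of the reader, label up, frosted end pointing at the reader and the label centred about 12 cm out from the lens on the line it looks along. Do not bump the reader, and leave the spare plate and the other things on the bench where they are.

Things in the scene. Friction and masses are not known exactly. Their poses are not given: they have to be found in the camera images.
- plate: glass plate, 100 x 40 x 6 mm, about 60 g, label up on the mat. Origin: centre of underside; x along its length to the frosted end, z out of the label face. x -50..+22 mm is clear (dark grey film 34 x 30 mm mid-plate); +22..+50 is frosted white with the label, a white square with dot code, on the top face. An 8 x 8 mm notch is cut from its (+x, +y) corner: far left if the frosted end points away.
- plate_label (a point): centre of the label area of the plate, on its upper face, 34 mm from the plate's centre towards the frosted end; axes as the plate's
- plate_grip (a point): where to grip the plate: in the clear end, at half its thickness, 30 mm from the plate's centre away from the frosted end (64 mm from the label); the fingers close across the 40 mm width; axes as the plate's
- mat: teal rubber mat, 170 (x) x 270 (y) x 3 mm, fixed on the bench; origin at the centre of its underside; the two plates lie on it side by side along its y, in either order. Its place and the key box's place (left or right of the reader) may be swapped.
- key_white (a joint): travel of the white key, m: 0 up, 0.006 fully down (counts as pressed beyond 0.004); springs back; fully down takes 5 N. Lamp.
- key_blue (a joint): travel of the blue key, m: 0 up, 0.006 fully down (counts as pressed beyond 0.004); springs back; fully down takes 5 N. New record.
- key_green (a joint): travel of the green key, m: 0 up, 0.006 fully down (counts as pressed beyond 0.004); springs back; fully down takes 5 N. Read.
- key_red (a joint): travel of the red key, m: 0 up, 0.006 fully down (counts as pressed beyond 0.004); springs back; fully down takes 5 N. Stop: never press it.
- key_white_top (a point): centre of the top of the white key, a round cap of 23 mm diameter, 63 mm above the bench at rest, 6 mm proud of its black 39 mm collar; pressed straight down. Four keys in a row, 46 mm apart, in the order white, blue, green, red from the +y (robot's left) to the -y end of a cream box, 120 x 200 x 45 mm, with a teal top.
- key_blue_top (a point): centre of the top of the blue key, a round cap of 23 mm diameter, 63 mm above the bench at rest, 6 mm proud of its black 39 mm collar; pressed straight down. Four keys in a row, 46 mm apart, in the order white, blue, green, red from the +y (robot's left) to the -y end of a cream box, 120 x 200 x 45 mm, with a teal top.
- key_green_top (a point): centre of the top of the green key, a round cap of 23 mm diameter, 63 mm above the bench at rest, 6 mm proud of its black 39 mm collar; pressed straight down. Four keys in a row, 46 mm apart, in the order white, blue, green, red from the +y (robot's left) to the -y end of a cream box, 120 x 200 x 45 mm, with a teal top.
- key_red_top (a point): centre of the top of the red key, a round cap of 23 mm diameter, 63 mm above the bench at rest, 6 mm proud of its black 39 mm collar; pressed straight down. Four keys in a row, 46 mm apart, in the order white, blue, green, red from the +y (robot's left) to the -y end of a cream box, 120 x 200 x 45 mm, with a teal top.
- reader: reader stand, fixed: dark base 110 (x) x 150 (y) x 12 mm with a steel post (16 mm thick, 312 mm high, 20 mm behind the base's centre) carrying the reader head. Origin: centre of the base's underside; z up; -x points from the stand to where plates are presented, roughly to the robot. The reading point, 120 mm out from the lens, lies at (-190, 0, 130) mm in this frame.
- reader_head: reader head: dark box 46 x 58 x 85 mm with a lens barrel, fixed on the stand. Origin: centre of the lens face, at (-105, 0, 215) mm in the stand's frame. Its z axis is the line of sight, out of the lens, 45 degrees down and towards the stand's -x; y is level, as the stand's y. A level plate with its frosted end towards the stand is read well.
- spare_plate: bystander: plain clear glass plate, 100 x 40 x 6 mm, no frosted end, notch or film, on the mat beside the test plate; origin at the centre of its underside, x along its length
- tube_rack: bystander: orange rack of capped tubes, 90 x 160 mm, 140 mm high, at the far right; origin under its centre
- reagent_bottle: bystander: clear bottle with blue cap, 86 mm diameter, 179 mm high, at the back; origin under its centre
- mug: bystander: white mug, 80 mm diameter, 85 mm high; origin under its centre
- beaker: bystander: glass beaker, 68 mm diameter, 85 mm high, at the left; origin under its centre
- sample_jar: bystander: small jar with white cap, 52 mm diameter, 65 mm high, at the back right; origin under its centre
- spatula: bystander: flat steel micro-spatula, 144 x 11 x 4 mm, lying on the bench in front of the reader between mat and key box; origin at its middle, x along it
Mind the look-alikes: they are no part of the job. Leave any orange or yellow look-alike of the plate alone.

How it is judged:
On the way, in this order (a step that is already met when the one before it is completed fails the run):
1. the white key is pressed fully down, alone (value of joint key_white above 0.004 m and value of joint each of key_blue, key_green, key_red below 0.002 m), for 0.05 s.
2. then the blue key is pressed fully down, alone (value of joint key_blue above 0.004 m and value of joint each of key_white, key_green, key_red below 0.002 m), for 0.05 s.
3. then the green key is pressed fully down, alone (value of joint key_green above 0.004 m and value of joint each of key_white, key_blue, key_red below 0.002 m), for 0.05 s.
4. then the test plate is held in the fingers, lifted clear of the mat (contact force between the fingers and plate above 2 N and height (world z) of plate above 0.06 m), for 0.2 s.
At the end, for the whole second after the job is handed in: test plate in the fingers at its clear end, over 60 mm up, at rest, off the reader; label up, level within 15 deg; label within 25 mm of the line of sight and 80 to 160 mm from the lens; frosted end towards the stand within 34 deg of its x axis; all keys up (all of step 4 and angle between plate's own z axis and vertical below 0.26 rad and x of plate_label in the frame of reader_head between -0.025 and 0.025 m and y of plate_label in the frame of reader_head between -0.025 and 0.025 m and z of plate_label in the frame of reader_head between 0.08 and 0.16 m and angle between the x axis of plate and the x axis of reader, either way round below 0.6 rad and x of plate_grip in the frame of reader below -0.19 m and distance between the grasp point and plate_label above 0.032 m and contact force between plate and reader below 0.1 N and linear speed of plate below 0.03 m/s and angular speed of plate below 0.3 rad/s and value of joint each of key_white, key_blue, key_green, key_red below 0.002 m); the arm keeps its last pose, push and grip.
It fails at once if the red key is pressed (value of joint key_red above 0.003 m).
It fails at once if two keys are down at once (value of joint each of key_white, key_blue above 0.003 m or value of joint each of key_white, key_green above 0.003 m or value of joint each of key_white, key_red above 0.003 m or value of joint each of key_blue, key_green above 0.003 m or value of joint each of key_blue, key_red above 0.003 m or value of joint each of key_green, key_red above 0.003 m).
It fails at once if the fingers hold the plate by its frosted end (contact force between the fingers and plate above 1 N and distance between the grasp point and plate_label below 0.032 m).
It fails at once if the reader is bumped by the arm, the fingers or the plate (over 3 N) (contact force between any of the arm, the fingers, plate and reader above 3 N).
It fails at once if the spare plate is moved more than 15 mm or another bystander more than 20 mm (distance of spare_plate from where it was at the start of the episode above 0.015 m or distance of any of tube_rack, reagent_bottle, mug, beaker, sample_jar, spatula from where it was at the start of the episode above 0.02 m).
It also fails if it takes over 54 s, if anything falls off the work surface, if the arm or the gripper's body presses on something with over 40 N, if the wrist force passes 120 N, or if a joint passes its speed limit or range.

ROBOT

A 6-joint arm with a two-finger parallel gripper is mounted at the origin on the work surface. World frame = base frame: x ahead of the robot, y to its left, z up, the work surface at z = 0. Lengths are in m, angles in rad, forces in N, time in s.
With the tool pointing down it reaches from about 0.375 to 0.9 m from the base axis. Payload 3.1 kg.
Tool frame: the origin (TCP) lies on the front face of the gripper's body, between the roots of the fingers; the fingertips stand manip.nose_length ahead of it and the grasp point (between the pads) lies 51 mm ahead of it (manip.nose_length is the distance from the TCP to the fingertips, in m); z points along the fingers, y is the line along which they close (so a half turn about z gives the same grasp; the last joint's range is limited). The gripper opens to 87 mm and grips with 3 to 60 N. Pads are 19 mm wide; open, the fingers measure 117 mm over their backs; the gripper's body (75 mm by 190 mm) begins 51 mm behind the grasp point.
Start: joints at [0.94, 0.527, 1.433, -0, 1.181, -0.178], TCP at [0.273, 0.562, 0.292] pointing down, gripper open.
Joint ranges: [-3.08, 3.08], [-0.75, 2.2], [0.22, 2.44], [-1.43, 4.57], [0, 2.65], [-2.85, 2.85]. Speed limits (rad/s): [2.79, 2.79, 3.14, 3.14, 3.14, 3.14].

INTERFACE

Orientations are given as [roll, pitch, yaw] about the fixed x, y, z axes, in that order (R = Rz(yaw) Ry(pitch) Rx(roll)).
In Python, from station import manip gives the robot as it stands.
- The arm moves only by the shell command python3 -m inch 'ROWS' [OPENING] [FORCE]. ROWS is JSON, a list of rows, each a list of 2 entries, a list of its own where there are three numbers: the shift along the tool's x, y, z in cm, then the turn, a rotation vector about the tool's x, y, z in rad. In form: [[[x, y, z], [rx, ry, rz]], ...]. A call has 1 to 5 rows; each row shifts and turns the commanded pose from where the row before left it, along the tool's axes as they then stand; what a row does not reach is not made up. A row lasts 1/10 s, in which the tool goes at most 50 mm and 8.59 degrees, less where a joint would pass 70% of its speed; a pose out of reach is approached as far as the arm can. A call with a gripper value outside its range is refused whole. OPENING is the opening, from -1 (shut) to 1 (fully open), set as the call begins (- or left out, the last holds). The fingers move at their own pace and stop on an object; FORCE is the grip in N (left out, the last holds). Time passes only in rows, so rows that do not move let the fingers close. It gives the time, the measured TCP pose, the force, the opening and the grip force at its end, in the units of the state.
- manip.get_state(): the state, without advancing time (a new reading comes with each control period).
- manip.capture(name): name is "scene" or "top"; returns (picture, depth): 384x512x3 uint8, red, green, blue; 384x512 float32, m along the optical axis (not along the pixel's ray), 0 where there is no reading.
- manip.camera_model(name): a dict with "fx", "fy", "cx", "cy" (pixels), "T" (4x4, takes a point from camera to world coordinates). Camera axes: x right, y down, z forward; pixel columns grow to the right and rows downward; lengths in m; the calibration is good to about 2 mm. A picture is of the moment at which its call begins. camera_model takes no time and is no camera call.
- manip.job_done(): hands the job in; it is judged then, once.
The state is a dict: "clock": time; "joints": joint angles; "qd": joint speeds; "joint_torque": joint torques, N m; "tcp_pos": TCP position; "orientation": TCP orientation; "contact_force": force on the tool from outside, world axes, zero at the start; "moment": the same for the moment, N m; "gripper_width": opening from 0.0 (shut) to 1.0 (fully open); "gripper_force": force on a finger pad.
Only numpy, scipy, OpenCV 4.12 (cv2) and the standard library are available. Lean on these libraries where they do the work, as an engineer would, in place of code of your own. Each camera call takes 0.05 s, during which the arm holds its last target. There are 200 camera calls.

## Working session

There is one attempt and no reset: what is moved stays moved. The work goes in short steps, Python scripts to look and compute and a shell command to move; the robot and the scene stay as the last step left them, time stands still between calls to the robot, and variables do not carry over. Pictures are saved under pics/ and viewed, at most 10 in all, crops included, and the job is handed in when it is done.

```bash
mkdir -p pics; ls
python3 - <<'E'
from station import manip
import cv2,numpy as np
print(manip.get_state(), manip.nose_length)
for n in("scene","top"):
    p,d=manip.capture(n); np.savez(f"{n}0.npz",p=p,d=d); cv2.imwrite(f"pics/{n}0.png",p[...,::-1])
    m=manip.camera_model(n); print(n,m)
E
```

```text
pics
{'clock': 0.0, 'joints': array([ 9.39475639e-01,  5.28480481e-01,  1.43389522e+00, -2.98023757e-05,
        1.18143409e+00, -1.78472497e-01]), 'qd': array([-0.00116044, -0.00071566,  0.00065079,  0.00067974, -0.0002318 ,
        0.00122413]), 'joint_torque': array([ 2.85709802e-04, -4.40031445e+01, -1.76594692e+01,  6.33283309e-02,
        5.82116819e-02, -1.59759838e-04]), 'tcp_pos': array([0.27306474, 0.56153552, 0.29126495]), 'orientation': array([-3.13940585e+00, -3.66490866e-04,  2.68875541e+00]), 'contact_force': array([-0.40027092,  0.46862565, -0.90277672]), 'moment': array([-0.03761203, -0.02445846, -0.03126463]), 'gripper_force': 0.0, 'gripper_width': 0.9989717639894684} 0.0697
scene {'fx': 456.9225390052782, 'fy': 456.9225390052782, 'cx': 254.215998297167, 'cy': 193.46139441159553, 'T': array([[-0.81856166,  0.48261611, -0.31151003,  1.00537821],
       [ 0.57431525,  0.67732689, -0.45977199,  0.69936526],
       [-0.01089925, -0.55525668, -0.83160761,  1.369452  ],
       [ 0.        ,  0.        ,  0.        ,  1.        ]])}
top {'fx': 371.72191361780494, 'fy': 371.72191361780494, 'cx': 255.60474146528927, 'cy': 198.21071326715335, 'T': array([[ 0.00380207, -0.99486636,  0.10112598,  0.40022328],
       [-0.9999863 , -0.00414639, -0.00319484,  0.02473757],
       [ 0.00359775, -0.10111245, -0.9948685 ,  1.51054046],
       [ 0.        ,  0.        ,  0.        ,  1.        ]])}
```

View pics/scene0.png

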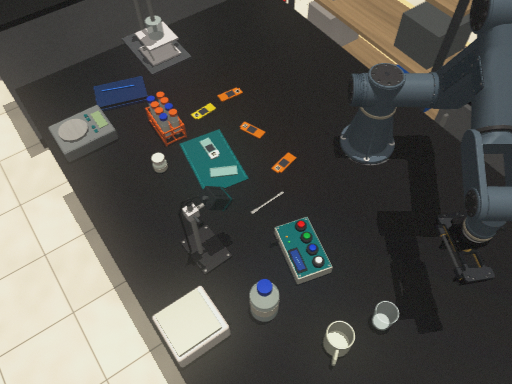

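View pics/top0.png

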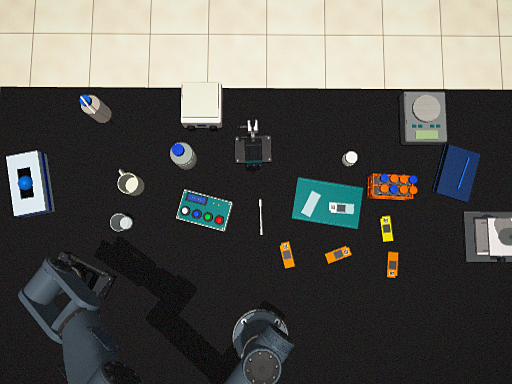

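The scene view shows the key box (white 319,261 to red 300,225), the mat (213,160) and the reader head (215,197). In the top view the keys are white (185,211), blue (196,214), green (207,217) and red (219,220).

Things that could be taken for the test plate, in the top view:
- White-ended plate with dark film on the mat (341,208). This one fits the description.
- Clear spare plate (312,204).
- Orange look-alikes at (287,254), (338,255) and (392,264), and a yellow one at (387,228).

I'll check the choice in a close crop and measure it.

```bash
cat > h.py <<'E'
import numpy as np,cv2
from station import manip
def px2w(n,u,v,z):
    "pixel -> world point on the plane of height z"
    m=manip.camera_model(n); T=m["T"]
    r=T[:3,:3]@np.array([(u-m["cx"])/m["fx"],(v-m["cy"])/m["fy"],1.])
    return T[:3,3]+r*(z-T[2,3])/r[2]
def cloud(n,d):
    m=manip.camera_model(n);v,u=np.mgrid[:d.shape[0],:d.shape[1]]
    c=np.stack([(u-m["cx"])/m["fx"]*d,(v-m["cy"])/m["fy"]*d,d],-1)
    return c@m["T"][:3,:3].T+m["T"][:3,3]
E
python3 - <<'E'
from h import *
I={n:np.load(n+"0.npz") for n in("scene","top")}
rois={"top":dict(white=(185,211),blue=(196,214),green=(207,217),red=(219,220)),"scene":dict(white=(319,261),blue=(312,248),green=(307,237),red=(300,225))}
for n,ks in rois.items():
    p=I[n]["p"];hsv=cv2.cvtColor(p,cv2.COLOR_RGB2HSV).astype(int);C=cloud(n,I[n]["d"])
    for k,(u,v) in ks.items():
        s=np.s_[v-8:v+9,u-8:u+9];h,S,V=np.moveaxis(hsv[s],-1,0)
        m={"white":(S<50)&(V>130),"blue":(abs(h-113)<10)&(S>130)&(V>90),"green":(abs(h-60)<14)&(S>130)&(V>60),"red":((h<8)|(h>172))&(S>130)&(V>80)}[k]
        nl,lab,st,ce=cv2.connectedComponentsWithStats(m.astype(np.uint8))
        i=1+np.argmax(st[1:,4]);c=ce[i]+[u-8,v-8]
        print(n,k,st[i,4],c,px2w(n,*c,.063).round(4),np.median(C[s][lab==i],0).round(4))
# reader head/post/spatula/mat depth clusters top
C=cloud("top",I["top"]["d"]);
for nm,s in dict(reader=np.s_[115:172,228:278],).items():
    P=C[s].reshape(-1,3);
    for a,b in((.005,.03),(.15,.29),(.29,.35)):
        q=P[(P[:,2]>a)&(P[:,2]<b)];print(nm,a,len(q),q.min(0).round(3),q.max(0).round(3),q.mean(0).round(3))
a=cv2.resize(I["top"]["p"][170:240,285:370],None,fx=7,fy=7,interpolation=cv2.INTER_CUBIC)
b=cv2.resize(I["scene"]["p"][125:195,175:250],None,fx=7,fy=7,interpolation=cv2.INTER_CUBIC)
b=cv2.resize(b,(a.shape[1]*7//8,a.shape[0]))[:, :200*10]
cv2.imwrite("pics/crop_a.png",a[...,::-1]);cv2.imwrite("pics/crop_b.png",b[...,::-1])
E
```

```text
top white 30 [184.36666667 210.36666667] [0.4986 0.2976 0.063 ] [0.4995 0.2965 0.066 ]
top blue 31 [195.5483871  213.41935484] [0.4868 0.2538 0.063 ] [0.488  0.2522 0.0668]
top green 28 [207.21428571 216.5       ] [0.475  0.2082 0.063 ] [0.475  0.2085 0.0671]
top red 32 [218.5 219.5] [0.4635 0.1641 0.063 ] [0.4634 0.1625 0.0651]
scene white 37 [318.21621622 259.32432432] [0.4952 0.2964 0.063 ] [0.4968 0.2969 0.0661]
scene blue 41 [312.29268293 247.07317073] [0.4833 0.2524 0.063 ] [0.4851 0.2527 0.0662]
scene green 45 [306.33333333 235.33333333] [0.4722 0.2083 0.063 ] [0.4733 0.2086 0.0655]
scene red 42 [300.64285714 223.92857143] [0.4609 0.1642 0.063 ] [0.4624 0.1653 0.0652]
reader 0.005 714 [ 0.665 -0.068  0.005] [0.902 0.136 0.022] [0.768 0.034 0.011]
reader 0.15 504 [0.64  0.002 0.185] [0.794 0.086 0.29 ] [0.701 0.033 0.269]
reader 0.29 165 [0.689 0.003 0.291] [0.791 0.057 0.341] [0.725 0.031 0.304]
```

View pics/crop_a.png

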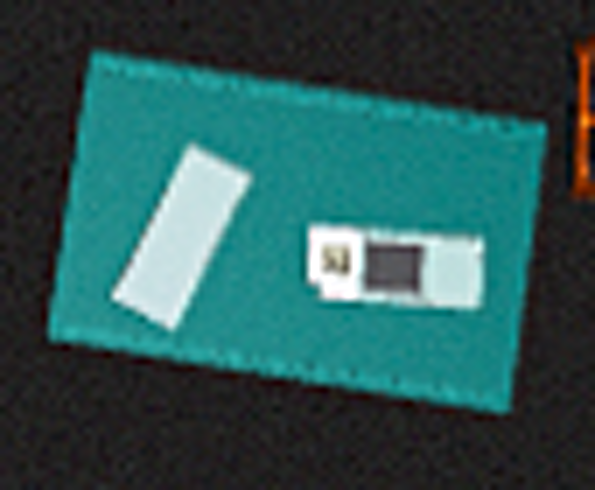

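The crop shows the test plate at crop (310–484, 225–309), with the frosted, notched end at the left (+y). The notch is at its lower left, so plate y points to −x, as described. The spare plate is at crop (180,237). Next I'll measure the plate, the reader and the bystanders.

```bash
cat >> h.py <<'E'
def plate(n,p,roi):
    "outline of the bright, non-teal things on the mat: list of world minAreaRects"
    u0,v0,u1,v1=roi; s=8
    a=cv2.resize(p[v0:v1,u0:u1],None,fx=s,fy=s,interpolation=cv2.INTER_CUBIC).astype(int)
    m=((a[...,0]>95)|((a.max(-1)-a.min(-1)<40)&(a.max(-1)>50))).astype(np.uint8)
    out=[]
    for c in cv2.findContours(m,cv2.RETR_EXTERNAL,cv2.CHAIN_APPROX_NONE)[0]:
        if cv2.contourArea(c)<2000: continue
        q=np.array([px2w(n,(x+.5)/s-.5+u0,(y+.5)/s-.5+v0,.009)[:2] for x,y in c[:,0]],np.float32)
        (cx,cy),(w,h),_=r=cv2.minAreaRect(q); b=cv2.boxPoints(r)
        e=max((b[1]-b[0],b[2]-b[1]),key=np.linalg.norm); an=np.degrees(np.arctan2(e[1],e[0]))%180
        out.append((round(cx,4),round(cy,4),round(max(w,h),4),round(min(w,h),4),round(an,1)))
    return out
E
python3 - <<'E'
from h import *
I={n:np.load(n+"0.npz") for n in("scene","top")}
print("top",plate("top",I["top"]["p"],(298,184,358,222)))
print("scene",plate("scene",I["scene"]["p"],(192,136,240,180)))
for n,s in(("top",np.s_[120:175,225:280]),("scene",np.s_[185:275,165:240])):
    C=cloud(n,cv2.medianBlur(I[n]["d"],3))[s].reshape(-1,3)
    for a,b in((.007,.018),(.2,.345)):
        q=C[(C[:,2]>a)&(C[:,2]<b)&(abs(C[:,1]-.03)<.12)&(C[:,0]>.6)&(C[:,0]<.86)]
        r=cv2.minAreaRect(q[:,:2].astype(np.float32));print(n,a,len(q),np.round(r[0],3),np.round(r[1],3),round(r[2],1))
E
```

```text
top [(0.5159, -0.3261, 0.1033, 0.0447, np.float32(86.2)), (0.5329, -0.203, 0.1037, 0.0431, np.float32(152.4))]
scene [(0.5318, -0.2012, 0.1018, 0.0456, np.float32(152.5)), (0.5138, -0.3238, 0.1077, 0.046, np.float32(85.4))]
top 0.007 544 [0.772 0.029] [0.148 0.152] 0.2
top 0.2 659 [0.717 0.037] [0.154 0.071] 13.3
scene 0.007 1230 [0.744 0.013] [0.225 0.155] 68.1
scene 0.2 1104 [0.723 0.038] [0.169 0.075] 14.2
```

```bash
python3 -m inch '[[[-3.5,-1.5,0],[0,0,0]],[[-4,-1.8,0],[0,0,0]],[[-4,-1.8,0],[0,0,0]],[[-4,-1.8,0],[0,0,0]],[[-4,-1.8,0],[0,0,0]]]' -1 10; python3 -m inch '[[[-4,-1.8,2],[0,0,0]],[[-4,-1.8,3],[0,0,0]],[[-4,-1.7,3],[0,0,0]],[[0,0,3],[0,0,0]],[[0,0,0],[0,0,0]]]'
```

```text
clock: 0.6
tcp_pos: [0.4113, 0.397, 0.2919]
orientation: [-3.141, -0.0, 2.689]
contact_force: [1.5, -0.4, 0.6]
gripper_width: 0.629
gripper_force: 0.0
clock: 1.1
tcp_pos: [0.4905, 0.2997, 0.1816]
orientation: [-3.134, -0.007, 2.686]
contact_force: [-0.8, 0.5, -0.2]
gripper_width: 0.173
gripper_force: 0.0
```

```bash
python3 -m inch '[[[0,0,1],[0,0,0]],[[0,0,0],[0,0,0]],[[0,0,0],[0,0,0]]]'
python3 - <<'E'
from h import *
st=manip.get_state();print(st["tcp_pos"],st["contact_force"])
from scipy.spatial.transform import Rotation as R
M=R.from_euler("xyz",st["orientation"]).as_matrix()
print(100*M.T@(np.array([.497,.297,.1427])-st["tcp_pos"]))
# reader base: rectangle fit on the top-camera height band with trimmed edges
I=np.load("top0.npz");C=cloud("top",cv2.medianBlur(I["d"],5))[120:180,225:282]
m=((C[...,2]>.008)&(C[...,2]<.022)).astype(np.uint8)
m=cv2.morphologyEx(m,cv2.MORPH_OPEN,np.ones((3,3)))
for r in m[::2]: print("".join(".#"[x] for x in r))
p=I["p"][100:180,215:290];cv2.imwrite("pics/reader.png",cv2.resize(cv2.convertScaleAbs(p,alpha=2.5),None,fx=7,fy=7,interpolation=cv2.INTER_CUBIC)[...,::-1])
E
```

```text
clock: 1.4
tcp_pos: [0.4921, 0.3031, 0.1767]
orientation: [3.14, 0.001, 2.69]
contact_force: [-0.3, 0.2, 0.3]
gripper_width: 0.01
gripper_force: 0.0
[0.49208189 0.30307702 0.17667962] [-0.27914722  0.21995557  0.26199635]
[-0.70362166 -0.33679357  3.39835486]
.........................................................
.........................................................
.........................................................
.........................................................
.........................................................
.........................................................
.........................................................
.........................................................
...................................########..............
..........############.............###########...........
..........###########................#########...........
..........##########.................#########...........
..........##########.................#########...........
..........##########.................#########...........
..........##########........
[... 199 characters left out ...]
....
..........##########.................##########..........
..........##########.................##########..........
..........##########.................##########..........
...........#########.................#####...............
.........................................................
.........................................................
.........................................................
.........................................................
.........................................................
.........................................................
.........................................................
.........................................................
```

View pics/reader.png

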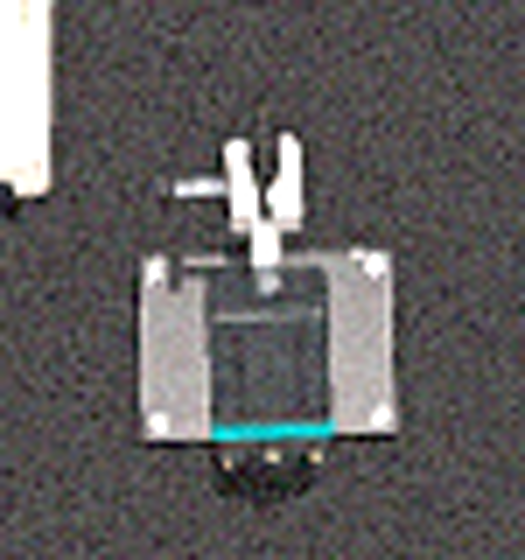

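The enlarged reader crop shows the base nearly square to the world, with corners at (142,258), (390,252), (397,433) and (146,440). The head faces down in the image, towards the robot (−x). Next is the white key press.

```bash
python3 - <<'E'
from h import *
q=[px2w("top",(x+.5)/7-.5+215,(y+.5)/7-.5+100,.012) for x,y in((142,258),(390,252),(397,433),(146,440))]
q=np.array(q);print(q.round(4),q.mean(0),np.linalg.norm(q-np.roll(q,1,0),axis=1))
E
python3 -m inch '[[[-0.7,-0.35,2],[0,0,0]],[[0,0,0],[0,0,0]],[[0,0,0],[0,0,0]]]'
```

```text
[[ 0.8081  0.1064  0.012 ]
 [ 0.8124 -0.0396  0.012 ]
 [ 0.7042 -0.0437  0.012 ]
 [ 0.6994  0.103   0.012 ]] [0.75600885 0.03152791 0.012     ] [0.10879784 0.14608325 0.10831523 0.14680783]
clock: 1.7
tcp_pos: [0.4968, 0.2964, 0.1564]
orientation: [3.141, 0.0, 2.689]
contact_force: [0.1, -0.1, 0.0]
gripper_width: 0.004
gripper_force: 0.0
```

```bash
python3 -m inch '[[[0,0,2],[0,0,0]],[[0,0,0.5],[0,0,0]],[[0,0,0.4],[0,0,0]],[[0,0,0],[0,0,0]],[[0,0,0],[0,0,0]]]'
```

```text
clock: 2.2
tcp_pos: [0.4976, 0.2966, 0.1309]
orientation: [3.139, 0.002, 2.689]
contact_force: [-3.5, -1.5, 19.9]
gripper_width: 0.005
gripper_force: 9.7
```

```bash
for i in 1 2 3 4; do python3 -m inch '[[[0,0,-0.2],[0,0,0]],[[0,0,0],[0,0,0]],[[0,0,0],[0,0,0]]]' | egrep 'tcp|contact'; done
```

```text
tcp_pos: [0.4976, 0.2966, 0.131]
contact_force: [-1.2, -0.7, 9.1]
tcp_pos: [0.4976, 0.2965, 0.1316]
contact_force: [-0.4, 2.3, 3.8]
tcp_pos: [0.4975, 0.2962, 0.1328]
contact_force: [1.8, 2.4, 3.6]
tcp_pos: [0.4971, 0.2957, 0.1345]
contact_force: [2.6, 1.0, 2.7]
```

```bash
python3 -m inch '[[[0,0,-1.5],[0,0,0]],[[-0.4,-2.2,0],[0,0,0]],[[-0.45,-2.25,0],[0,0,0]],[[0,0,0],[0,0,0]],[[0,0,0],[0,0,0]]]'
```

```text
clock: 3.9
tcp_pos: [0.4844, 0.2515, 0.149]
orientation: [-3.14, -0.002, 2.688]
contact_force: [-0.4, -0.7, 0.2]
gripper_width: 0.006
gripper_force: 0.0
```

```bash
python3 -m inch '[[[0,0.1,1],[0,0,0]],[[0,0,0.9],[0,0,0]],[[0,0,0],[0,0,0]],[[0,0,0],[0,0,0]]]';  python3 -m inch '[[[0,0,-0.9],[0,0,0]],[[0,0,-1],[0,0,0]],[[-0.45,-2.2,0],[0,0,0]],[[-0.4,-2.2,0],[0,0,0]],[[0,0,0],[0,0,0]]]';python3 -m inch '[[[0,0,0],[0,0,0]]]'
```

```text
clock: 4.3
tcp_pos: [0.4863, 0.2538, 0.131]
orientation: [3.141, 0.001, 2.69]
contact_force: [-0.8, -1.0, 9.6]
gripper_width: 0.005
gripper_force: 4.7
clock: 4.8
tcp_pos: [0.4723, 0.2082, 0.1494]
orientation: [-3.139, -0.003, 2.687]
contact_force: [0.2, 0.6, 0.3]
gripper_width: 0.007
gripper_force: 0.0
clock: 4.9
tcp_pos: [0.474, 0.2098, 0.1496]
orientation: [3.141, -0.0, 2.688]
contact_force: [-0.1, -0.6, -0.7]
gripper_width: 0.004
gripper_force: 0.0
```

```bash
python3 -m inch '[[[0,-0.1,1],[0,0,0]],[[0,0,0.9],[0,0,0]],[[0,0,0],[0,0,0]],[[0,0,0],[0,0,0]]]';  python3 -m inch '[[[0,0,-1.5],[0,0,0]],[[0,0,-3],[0,0,0]],[[0,0,-4],[0,0,0]],[[0,0,-3],[0,0,0]],[[0,0,0],[0,0,0]]]' -
python3 - <<'E'
from h import *
from scipy.spatial.transform import Rotation as R
s=manip.get_state();M=R.from_euler("xyz",s["orientation"]).as_matrix()
print(s["joints"],M.round(3))
p=np.array([.513,-.355,.25]);print(M.T@(p-s["tcp_pos"])*100)
E
```

```text
clock: 5.3
tcp_pos: [0.4745, 0.2096, 0.131]
orientation: [3.14, 0.002, 2.69]
contact_force: [-0.0, 0.0, 9.8]
gripper_width: 0.009
gripper_force: 4.9
clock: 5.8
tcp_pos: [0.4757, 0.2099, 0.2486]
orientation: [3.137, 0.006, 2.69]
contact_force: [0.5, -0.8, -0.2]
gripper_width: 0.006
gripper_force: 0.0
[ 2.00387249e-01  4.45698684e-01  1.74471807e+00  1.77918475e-04
  9.43056961e-01 -9.18623544e-01] [[-0.9    0.437  0.008]
 [ 0.437  0.9    0.002]
 [-0.006  0.005 -1.   ]]
[-28.02094025 -49.19514169  -0.20525874]
```

```bash
python3 -m inch '[[[-2,-3.5,0],[0,0,0]],[[-2,-3.5,0],[0,0,0]],[[-2,-3.5,0],[0,0,0]],[[-2,-3.5,0],[0,0,0]],[[-2,-3.5,0],[0,0,0]]]' 1; python3 -m inch '[[[-2,-3.5,0],[0,0,0]],[[-2,-3.5,0],[0,0,0]],[[-2,-3.5,0],[0,0,0]],[[-2,-3.5,0],[0,0,0]],[[-2,-3.5,0],[0,0,0]]]'
python3 - <<'E'
from h import *
for n,s in(("top",np.s_[165:210,360:425]),("scene",np.s_[85:150,140:195])):
    C=cloud(n,np.load(n+"0.npz")["d"])[s].reshape(-1,3);q=C[(C[:,2]>.04)&(C[:,2]<.16)]
    print(n,np.percentile(q,[1,99],axis=0).round(3),[np.round(x,3) for x in cv2.minAreaRect(q[:,:2].astype(np.float32))])
E
```

```text
clock: 6.3
tcp_pos: [0.4864, 0.0067, 0.244]
orientation: [-3.141, -0.003, 2.69]
contact_force: [0.1, -0.4, -0.2]
gripper_width: 0.376
gripper_force: 0.0
clock: 6.8
tcp_pos: [0.4999, -0.1945, 0.2436]
orientation: [3.141, -0.003, 2.689]
contact_force: [1.4, -0.3, 0.1]
gripper_width: 0.838
gripper_force: 0.0
top [[ 0.551 -0.589  0.043]
 [ 0.64  -0.433  0.141]] [array([ 0.597, -0.513]), array([0.163, 0.089]), np.float64(86.74)]
scene [[ 0.556 -0.587  0.042]
 [ 0.642 -0.431  0.14 ]] [array([ 0.596, -0.511]), array([0.164, 0.091]), np.float64(87.662)]
```

```bash
python3 -m inch '[[[-2,-3.5,0],[0,0,0]],[[-2,-3.5,0],[0,0,0]],[[-2,-3.5,0],[0,0,0]],[[-2,-3.5,0],[0,0,0]],[[0,0,0],[0,0,0.14]]]'>/dev/null; python3 -m inch '[[[0,0,0],[0,0,0.15]],[[0,0,0],[0,0,0.15]],[[0,0,0],[0,0,0.15]],[[0,0,0],[0,0,0.15]],[[0,0,0],[0,0,0.15]]]' >/dev/null;  python3 -m inch '[[[0,0,0],[0,0,0.15]],[[0,0,0],[0,0,0.15]],[[0,0,0],[0,0,0]],[[0,0,0],[0,0,0]]]'
python3 - <<'E'
from h import *
from scipy.spatial.transform import Rotation as R
s=manip.get_state();M=R.from_euler("xyz",s["orientation"]).as_matrix()
p=np.array([.513,-.354,.12]);print(M.T@(p-s["tcp_pos"])*100, M.round(3))
p,d=manip.capture("scene");np.savez("scene1.npz",p=p,d=d)
cv2.imwrite("pics/s1.png",cv2.resize(p[100:220,160:320],None,fx=4,fy=4,interpolation=cv2.INTER_CUBIC)[...,::-1])
E
```

```text
clock: 8.2
tcp_pos: [0.5108, -0.3538, 0.244]
orientation: [-3.14, -0.002, 1.502]
contact_force: [-0.3, 0.1, -1.0]
gripper_width: 1.0
gripper_force: 0.0
[-0.02970444  0.241025   12.39931395] [[ 0.068  0.998 -0.002]
 [ 0.998 -0.068  0.002]
 [ 0.002 -0.002 -1.   ]]
```

View pics/s1.png

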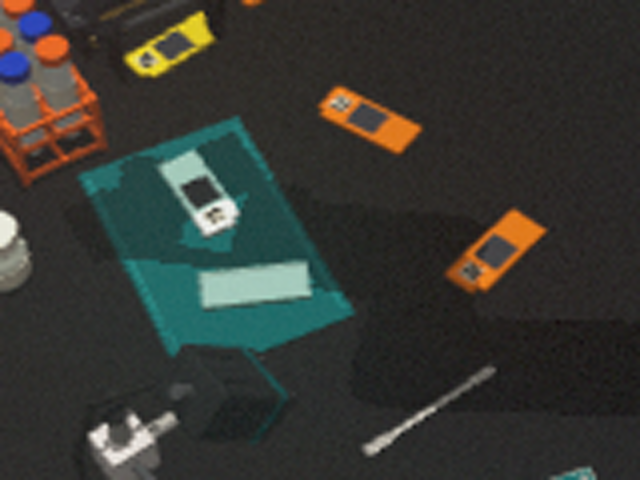

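The plate at (200,195) in the crop and the spare at (255,285) are undisturbed. I'll descend with the fingers partly closed and feel for the mat.

```bash
python3 -m inch '[[[0,0.1,3],[0,0,0]],[[0,0.14,4],[0,0,0]],[[0,0,4],[0,0,0]],[[0,0,3],[0,0,0]],[[0,0,1],[0,0,0]]]' 0.3 >/dev/null;  python3 -m inch '[[[0,0,0.5],[0,0,0]],[[0,0,0],[0,0,0]],[[0,0,0],[0,0,0]]]'; for i in 1 2 3; do python3 -m inch '[[[0,0,0.2],[0,0,0]],[[0,0,0],[0,0,0]]]'|egrep 'tcp|contact'; done
```

```text
clock: 9.05
tcp_pos: [0.5142, -0.3552, 0.0922]
orientation: [3.139, 0.002, 1.499]
contact_force: [1.1, 0.1, -0.3]
gripper_width: 0.649
gripper_force: 0.0
tcp_pos: [0.5138, -0.3548, 0.0897]
contact_force: [-0.6, -0.2, 0.1]
tcp_pos: [0.5133, -0.3544, 0.0867]
contact_force: [-0.1, -0.1, 0.5]
tcp_pos: [0.5132, -0.3544, 0.0843]
contact_force: [0.3, 0.8, 0.4]
```

```bash
for i in 1 2; do python3 -m inch '[[[0,0,0.3],[0,0,0]],[[0,0,0],[0,0,0]],[[0,0,0],[0,0,0]]]'|egrep 'tcp|contact'; done; for i in 1 2 ; do python3 -m inch '[[[0,0,0.15],[0,0,0]],[[0,0,0],[0,0,0]],[[0,0,0],[0,0,0]]]'|egrep 'tcp|contact'; done
```

```text
tcp_pos: [0.5133, -0.3544, 0.0814]
contact_force: [-1.0, 0.1, -0.1]
tcp_pos: [0.5133, -0.3544, 0.0785]
contact_force: [-0.9, -0.8, 0.3]
tcp_pos: [0.5133, -0.3545, 0.0771]
contact_force: [-0.0, 0.1, 0.4]
tcp_pos: [0.5133, -0.3544, 0.0756]
contact_force: [-0.0, -0.3, 0.4]
```

```bash
python3 -m inch '[[[0,0,0.1],[0,0,0]],[[0,0,0],[0,0,0]],[[0,0,0],[0,0,0]]]'|egrep 'tcp|contact'; python3 -m inch '[[[0,0,0],[0,0,0]],[[0,0,0],[0,0,0]],[[0,0,0],[0,0,0]],[[0,0,0],[0,0,0]],[[0,0,0],[0,0,0]]]' -1 25;python3 -m inch '[[[0,0,0],[0,0,0]],[[0,0,0],[0,0,0]],[[0,0,0],[0,0,0]]]'
```

```text
tcp_pos: [0.5133, -0.3544, 0.0746]
contact_force: [-0.4, 0.9, -0.2]
clock: 11.65
tcp_pos: [0.5133, -0.3544, 0.0747]
orientation: [-3.141, -0.0, 1.499]
contact_force: [0.1, -0.2, 0.2]
gripper_width: 0.453
gripper_force: 24.9
clock: 11.95
tcp_pos: [0.5133, -0.3545, 0.0747]
orientation: [-3.141, -0.0, 1.499]
contact_force: [-0.9, 0.5, 0.8]
gripper_width: 0.45
gripper_force: 24.9
```

```bash
python3 -m inch '[[[0,0,-1],[0,0,0]],[[0,0,-2],[0,0,0]],[[0,0,-2.5],[0,0,0]],[[0,-1,-2.5],[0,0,0]],[[0,-1,-2.5],[0,0,0]]]' >/dev/null;  python3 -m inch '[[[2,-2,-1.5],[0,0,0]],[[3,-2,0],[0,0,0]],[[3,0,0],[0,0,0]],[[2,0,0],[0,0,0]],[[0,0,0],[0,0,0]]]'
python3 - <<'E'
from h import *
p,d=manip.capture("scene");q,_=manip.capture("top")
a=cv2.resize(p[90:230,160:330],None,fx=3,fy=3,interpolation=cv2.INTER_CUBIC);b=cv2.resize(q[150:290,270:360],None,fx=3,fy=3,interpolation=cv2.INTER_CUBIC)
cv2.imwrite("pics/s2.png",np.hstack([a,b])[...,::-1])
E
```

```text
clock: 12.95
tcp_pos: [0.4601, -0.2476, 0.1952]
orientation: [-3.14, -0.001, 1.501]
contact_force: [0.1, -0.3, -0.4]
gripper_width: 0.454
gripper_force: 24.9
```

View pics/s2.png

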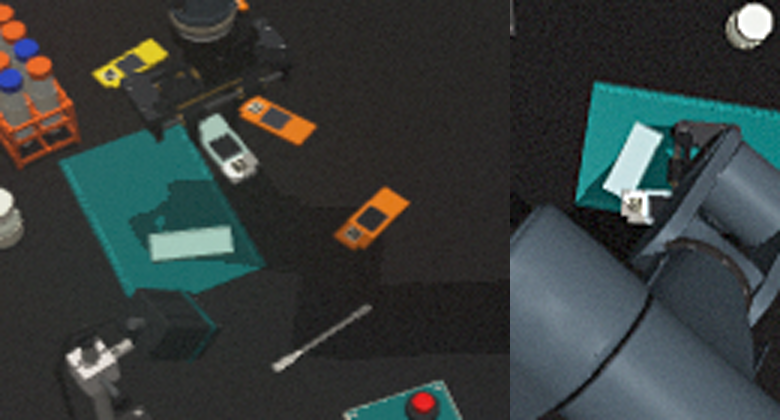

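The plate hangs from the fingers at (228,148) in the left crop, held at its clear end with the frosted end free, and the spare is undisturbed. Now I'll turn it towards the reader.

```bash
python3 -m inch '[[[0,0,0],[0,0,0.12]],[[0,0,0],[0,0,0.15]],[[0,0,0],[0,0,0.15]],[[0,0,0],[0,0,0.15]],[[0,0,0],[0,0,0.15]]]' >/dev/null;  python3 -m inch '[[[0,0,0],[0,0,0.15]],[[0,0,0],[0,0,0.15]],[[0,0,0],[0,0,0.15]],[[0,0,0],[0,0,0.15]],[[0,0,0],[0,0,0.15]]]' >/dev/null; python3 -m inch '[[[0,-1,0],[0,0,0]],[[0,0,0],[0,0,0]],[[0,0,0],[0,0,0]]]'
python3 - <<'E'
from h import *
from scipy.spatial.transform import Rotation as R
s=manip.get_state();M=R.from_euler("xyz",s["orientation"]).as_matrix()
p=np.array([.502,.0235,.196]);print(M.T@(p-s["tcp_pos"])*100, M.round(3))
E
```

```text
clock: 14.35
tcp_pos: [0.4604, -0.2404, 0.1946]
orientation: [3.141, 0.0, 0.031]
contact_force: [0.0, -0.0, -0.7]
gripper_width: 0.453
gripper_force: 24.9
[  4.9752424  -26.25133463  -0.13949328] [[ 1.     0.031  0.   ]
 [ 0.031 -1.    -0.   ]
 [-0.     0.    -1.   ]]
```

```bash
python3 -m inch '[[[0,-3,0],[0,0,0]],[[0,-4,0],[0,0,0]],[[0,-4,0],[0,0,0]],[[0,-4,0],[0,0,0]],[[0,-4,0],[0,0,0]]]' >/dev/null;  python3 -m inch '[[[1,-4,0],[0,0,0]],[[2,-3.2,0],[0,0,0]],[[2,0,-0.1],[0,0,0]],[[0,0,0],[0,0,0]],[[0,0,0],[0,0,0]]]'
python3 - <<'E'
from h import *
p,d=manip.capture("scene");q,e=manip.capture("top")
np.savez("fin.npz",p=p,d=d,q=q,e=e)
a=cv2.resize(p[140:260,150:320],None,fx=3,fy=3,interpolation=cv2.INTER_CUBIC);b=cv2.resize(q[130:250,210:300],None,fx=3,fy=3,interpolation=cv2.INTER_CUBIC)
cv2.imwrite("pics/s3.png",np.hstack([a,b])[...,::-1])
E
```

```text
clock: 15.35
tcp_pos: [0.5025, 0.0228, 0.1955]
orientation: [3.142, 0.001, 0.03]
contact_force: [-0.9, -0.1, -0.7]
gripper_width: 0.451
gripper_force: 24.9
```

View pics/s3.png

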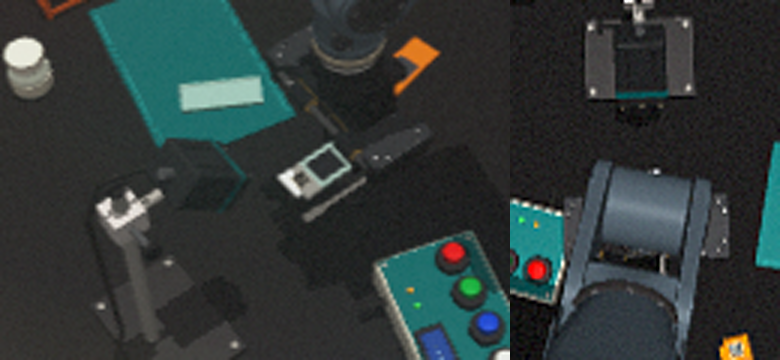

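The plate is held level in front of the reader, with the label at left crop (300,182) facing the head and the spare plate still in place. I'll check the label's position numerically.

Run:
```python
from h import *
f=np.load("fin.npz");C=cloud("scene",f["d"])
P=np.median(C[198:204,247:253].reshape(-1,3),0);L=px2w("scene",249.6,200.2,.13);print(P,L)
a=np.radians(1.8);c,s=np.cos(a),np.sin(a);Rz=np.array([[c,-s,0],[s,c,0],[0,0,1]])
r=Rz.T@(P-[.756,.0315,0]);z=np.array([-1,0,-1])/2**.5;x=np.array([1,0,-1])/2**.5
v=r-[-.105,0,.215];print(r,"along",v@z,"off",v@x,v[1])
# level check: heights along the plate
q=f["p"][185:215,240:272].astype(int);k=(q.min(-1)>90);K=C[185:215,240:272][k];K=K[abs(K[:,2]-.13)<.03]
A=np.c_[K[:,:2],np.ones(len(K))];print(len(K),np.linalg.lstsq(A,K[:,2],rcond=None)[0])
# lens/teal ring cross-check of the reader head
print(manip.get_state()["qd"].round(4))
```

```text
[0.56920216 0.0280995  0.1296258 ] [0.56827409 0.02688135 0.13      ]
[-0.18681248  0.00246864  0.1296258 ] along 0.11821883281312806 off 0.002518514350085814 0.0024686436554933115
146 [-0.01086456  0.01099313  0.13543079]
[-0.006  -0.0014  0.0045  0.002  -0.0034  0.004 ]
```

The label is within 3 mm of the line of sight, 118 mm from the lens, and the plate is level. Handing in.

```bash
python3 -m inch '[[[0,0,0],[0,0,0]],[[0,0,0],[0,0,0]],[[0,0,0],[0,0,0]]]' && python3 -c "
from station import manip
print(manip.job_done())"
```

```text
clock: 15.75
tcp_pos: [0.5025, 0.0225, 0.1956]
orientation: [-3.142, 0.0, 0.028]
contact_force: [-0.3, -0.5, -0.9]
gripper_width: 0.452
gripper_force: 24.9
the job is handed in; nothing more can be done
None
```

I pressed the white, blue and green keys in order and handed the job in at 15.75 s, with the test plate held level by its clear end and its label about 118 mm from the lens, within 3 mm of the line of sight; the hand-in call returned no verdict.

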